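# Drop-front writing cabinet in the shaft store

## Robot

A 6-joint arm with a two-finger parallel gripper is mounted at the origin on the work surface. World frame = base frame: x ahead of the robot, y to its left, z up, the work surface at z = 0. Lengths are in m, angles in rad, forces in N, time in s.
With the tool pointing down it reaches from about 0.35 to 0.775 m from the base axis. Payload 5.5 kg.
Tool frame: the origin (TCP) lies at the very end of the fingers, on their centre line; the grasp point (between the pads) lies env.hold_point_z behind it (env.hold_point_z is the distance from the TCP to the grasp point, in m); z points along the fingers, y is the line along which they close (so a half turn about z gives the same grasp; the last joint's range is limited). The gripper opens to 85 mm and grips with 20 to 120 N. Pads are 22 mm wide; open, the fingers measure 114 mm over their backs; the gripper's body (76 mm by 85 mm) begins 54 mm behind the grasp point. The pads swing forward as they close: fully open they stand 13 mm farther back than shut.
Start: joints at [1.113, 0.313, 0.046, 1.304, 0, 1.431], TCP at [0.18, 0.546, 0.206] pointing down, gripper open.
Joint ranges: [-2.76, 2.76], [-0.86, 1.69], [-1.03, 1.26], [-2.2, 2.34], [-1.47, 1.5], [-3.14, 3.14]. Speed limits (rad/s): [2.57, 2.57, 3.14, 3.14, 3.14, 3.14].

## Interface

Orientations are given as a unit quaternion [w, x, y, z].
In Python, from workcell import env gives the robot as it stands.
- The arm moves only by the tool carry_out, never from a script. Its argument "steps" is a list of rows, each a list of 3 entries, a list of its own where there are three numbers: the turn, a rotation vector about the tool's x, y, z in degrees, then the shift along the tool's x, y, z in cm, then the closure in counts, from 0 (fully open) to 255 (shut). A call has exactly 8 rows; each row is the pose to reach, as a shift and turn from the pose commanded when the call began, along the tool's axes at that moment; what a row does not reach only later rows make up. A row lasts 1/8 s, in which the tool goes at most 62.5 mm and 10.7 degrees, less where a joint would pass 70% of its speed; a pose out of reach is approached as far as the arm can. A call with a gripper value outside its range is refused whole. The fingers move at their own pace and stop on an object; "force" is the grip in N (left out, the last holds). Time passes only in rows, so rows that repeat a pose let the fingers close, or fill a call up. It gives the time, the measured TCP pose, the force, the opening and the grip force at its end, in the units of the state.
- env.get_state(): the state, without advancing time (a new reading comes with each control period).
- env.read_camera(name): name is "side" or "top" or "wrist"; returns (picture, depth): 400x640x3 uint8, red, green, blue; 400x640 float32, m along the optical axis (not along the pixel's ray), 0 where there is no reading.
- env.get_calibration(name): a dict with "fx", "fy", "cx", "cy" (pixels), "origin" and "orientation" of the camera in the world. Camera axes: x right, y up, looking along -z (the intrinsics and any distortion apply to the point x, -y, -z); pixel columns grow to the right and rows downward; lengths in m; the calibration is good to about 2 mm. A picture is of the moment at which its call begins: read the wrist's pose just before it. get_calibration takes no time and is no camera call; for the wrist camera it gives the pose at the moment of the call.
- env.hand_in(): hands the job in; it is judged then, once.
The state is a dict: "clock": time; "joint_pos": joint angles; "qvel": joint speeds; "tau": joint torques, N m; "tcp_pos": TCP position; "orientation": TCP orientation; "wrist_force": force on the tool from outside, world axes, zero at the start; "ft_torque": the same for the moment, N m; "finger_gap": finger opening in m; "grip_force": force on a finger pad.
Only numpy, scipy, OpenCV 4.12 (cv2) and the standard library are available. Lean on these libraries where they do the work, as an engineer would, in place of code of your own. Each camera call takes 0.05 s, during which the arm holds its last target. There are 200 camera calls.

## Task

Get the stock cabinet ready for writing. Pull both slide-out supports below the flap all the way out to their stops, without wrenching them, clearing the tall carton that stands in front of one of them out from the space under the flap, so that it stands upright elsewhere on the table; only then lower the flap gently by hand until it lies level on both supports, and let go. Leave everything else where it is.

Things in the scene. Friction and masses are not known exactly. Their poses are not given: they have to be found in the camera images.
- cabinet: grey sheet-steel cabinet, fixed, 400 mm wide (y), 200 deep (x), 255 high. Origin on the table under the middle of its front; x points into the cabinet, away from the user, y to the left along the front, z up. Front face: plane x = 0. Behind the flap is a compartment; below it (to z = 135 mm) a closed base out of which the supports slide towards -x
- flap (a joint): drop-front flap, rad: 0 = upright, shut; 1.571 = level, swung out to cabinet -x; goes on to 2.0 if nothing holds it. Hinge along cabinet y at x = 0, z = 135 mm. Panel 360 mm wide, 140 long, 14 thick (shut: x = -14 to 0, z = 135 to 275). About 0.45 kg; hinge friction holds it up to about 0.3 rad, past that it falls fast unless held
- rail (a point): middle of the flap's pull rail: round steel bar, 9 mm diameter, 126 long, parallel to cabinet y, 45 mm beyond the flap's free edge on two 10 mm wide straps 58 mm either side of the middle. 185 mm from the hinge: shut at cabinet x = -7, z = 320 mm, 65 mm above the cabinet's top; level at x = -185, z = 128. It can turn between fingers that pinch it
- support_l (a joint): left support (cabinet y = +130 mm), metres pulled out to cabinet -x: 0 to 0.02 at the start, firm stop at 0.11 (fully out). Stays where left; about 2.5 N of friction. Steel bar 20 mm wide, 26 high, top at z = 121 mm, where the level flap's underside comes to lie; its front end stands 5 mm out of the cabinet at 0
- support_r (a joint): right support (cabinet y = -130 mm), the same
- tee_l (a point): centre of the cross-bar of the left support's T-shaped pull: round bar 9 mm diameter, 76 long, parallel to cabinet y, on a stem 8 mm thick that runs 60 mm back from its middle to the support's front end. At cabinet x = -65 mm minus the joint value, y = +130, z = 106. Finger tips fit behind the bar either side of the stem; the shut flap stands close above, so tilt the tool 25 to 35 degrees
- tee_r (a point): the same point of the right support's pull, at y = -130 mm
- carton_mid (a point): centre (57.5 mm up) of the tall cardboard carton, 60 mm (its x, roughly the cabinet's x) by 70 (y), 115 high, 0.25 to 0.5 kg, loose. It stands about 170 mm in front of the cabinet, in the way of one of the two supports, left or right. It tips if pushed high up
- tray: shallow open black pin tray, 75 x 60 mm, 28 mm high, loose; origin at the centre of its underside. It stands in the path of the other support but is low enough to stay there: support and flap pass well above it
- spare_carton: cardboard carton 70 x 90 mm, 100 mm high, loose, at the left of the table; origin at the centre of its underside; bystander
- tape_roll: roll of tape, 80 mm across, 24 mm high, loose, lying on the cabinet's top (255 mm above the table); origin at the centre of its underside; bystander
- jar: jar, 60 mm across, 85 mm high, loose, left of the cabinet; origin at the centre of its underside; bystander
- glue: bottle, 48 mm across, 130 mm high, loose, right of the cabinet; origin at the centre of its underside; bystander
- club_head: steel golf iron head, about 115 mm long, 62 mm high, loose, right of the cabinet; origin at the middle of its sole; bystander
- wrench: steel wrench lying at the right of the table, loose; origin at the middle of its underside; bystander
Mind the look-alikes: they are no part of the job. Leave any purple look-alike of the part that bears carton_mid alone.

How it is judged:
On the way, in this order (a step that is already met when the one before it is completed fails the run):
1. both supports are fully out (within 5 mm of their stops) while the flap is still up (under 0.5 rad) (value of joint each of support_l, support_r above 0.105 m and value of joint flap below 0.5 rad), for 0.2 s.
2. the flap lies level on both supports (value of joint each of support_l, support_r above 0.105 m and value of joint flap between 1.53 and 1.61 rad and contact force between flap and support_l above 0.2 N and contact force between flap and support_r above 0.2 N), for 0.2 s.
At the end, for the whole second after the job is handed in: both supports within 5 mm of their stops, the flap at rest level (1.53 to 1.61 rad) and bearing on both supports (over 0.2 N each), the carton upright on the table, out of the space under the flap (its centre over 200 mm to the side of the cabinet's middle or over 200 mm in front of the cabinet) (all of step 2 and velocity of joint flap below 0.05 rad/s and angle between carton_mid's own z axis and vertical below 0.1 rad and height (world z) of carton_mid between 0.05 and 0.065 m and (y of carton_mid in the frame of cabinet above 0.2 m or y of carton_mid in the frame of cabinet below -0.2 m or x of carton_mid in the frame of cabinet below -0.2 m)); the robot touches nothing.
It fails at once if the flap is lowered past 0.6 rad before both supports are out (value of joint flap above 0.6 rad and value of joint any of support_l, support_r below 0.1 m).
It fails at once if the flap falls: it turns faster than 3 rad/s (velocity of joint flap above 3 rad/s).
It fails at once if a support is wrenched: more than 45 N between fingers and support (contact force between the fingers and support_l above 45 N or contact force between the fingers and support_r above 45 N).
It fails at once if the carton is tipped past 0.5 rad (angle between carton_mid's own z axis and vertical above 0.5 rad).
It fails at once if a bystander is moved more than 30 mm (distance of any of tray, spare_carton, tape_roll, jar, glue, club_head, wrench from where it was at the start of the episode above 0.03 m).
It also fails if it takes over 70 s, if anything falls off the work surface, if the arm or the gripper's body presses on something with over 40 N, if the wrist force passes 120 N, or if a joint passes its speed limit or range.

## Working session

There is one attempt and no reset: what is moved stays moved. The work goes in short steps, Python scripts to look and compute and a tool call to move; the robot and the scene stay as the last step left them, time stands still between calls to the robot, and variables do not carry over. Pictures are saved under pics/ and viewed, at most 10 in all, crops included, and the job is handed in when it is done.

Besides the shell and the picture viewer there is one more tool, called after "Emit:" by a JSON object that holds its "api" and its "payload". carry_out: Moves the arm, as the interface text tells. Its arguments: {"type":"object","properties":{"steps":{"type":"array","items":{"type":"array"}},"force":{"type":"number"}},"required":["steps"]}

```bash
mkdir -p pics; ls; python3 - <<'E'
from workcell import env
import cv2,numpy as np
print(env.hold_point_z, env.get_state())
for n in("side","top"):
    p,d=env.read_camera(n); cv2.imwrite(f"pics/{n}0.png",p[:,:,::-1]); np.savez(f"{n}0.npz",p=p,d=d)
    print(n,env.get_calibration(n))
print(env.get_calibration("wrist"))
E
```

```text
pics
0.0187 {'clock': 0.0, 'joint_pos': array([1.11337779e+00, 3.14022513e-01, 4.49886969e-02, 1.30360076e+00,
       2.18038429e-05, 1.43120040e+00]), 'qvel': array([ 0.00082817,  0.0014881 , -0.00097194,  0.00023312, -0.00130788,
        0.00038907]), 'tau': array([-3.53822670e-04, -4.80627394e+01,  2.98533189e+01,  1.93248794e-02,
       -1.38367268e-04, -8.68980322e-06]), 'tcp_pos': array([0.17944055, 0.54570219, 0.20460031]), 'orientation': array([-2.80728643e-04,  1.58243265e-01,  9.87399729e-01, -8.75271619e-04]), 'wrist_force': array([-0.12823744, -1.66096739, -0.1713058 ]), 'ft_torque': array([-0.01884596,  0.00622014,  0.0627338 ]), 'grip_force': 0.0, 'finger_gap': 0.08533697650974353}
side {'fx': 400.3398190861036, 'fy': 400.3398190861036, 'cx': 317.86003903335893, 'cy': 202.39799930690228, 'origin': array([ 0.35931794, -0.93785214,  1.01387033]), 'orientation': array([ 0.90375177,  0.41575605, -0.04988348, -0.08883293])}
top {'fx': 485.24895060088755, 'fy': 485.24895060088755, 'cx': 316.7458537254707, 'cy': 198.4994122423232, 'origin': array([0.33668229, 0.03505145, 1.95870087]), 'orientation': array([-0.70413309, -0.03650268,  0.04371722,  0.7077803 ])}
{'fx': 275.5377902397922, 'fy': 275.5377902397922, 'cx': 322.25693555109035, 'cy': 198.16776384995578, 'origin': array([0.11124973, 0.56764063, 0.37407396]), 'orientation': array([ 0.80200108, -0.11688739, -0.08251783,  0.57993311])}
```

```bash
python3 -c "
import cv2,numpy as np
a=cv2.imread('pics/side0.png');b=cv2.imread('pics/top0.png')
print(a.shape)"
```

```text
(400, 640, 3)
```

View pics/side0.png

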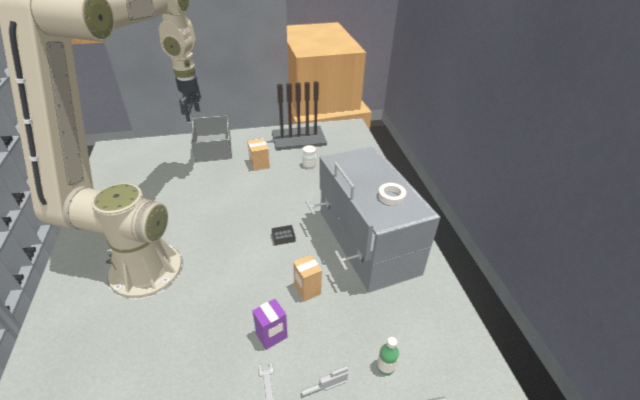

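View pics/top0.png

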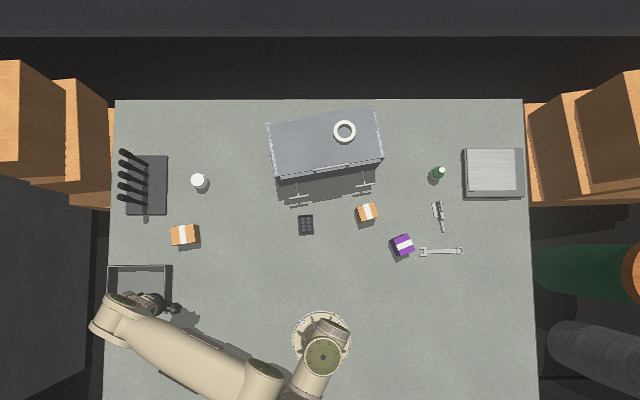

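The side view shows: the tall orange carton (308,278) in front of the right support's tee, the purple look-alike (270,323), the orange spare carton far left (259,153), the tray (284,235), and the tees near (318,206) and (350,259). In the top view the carton is at (367,212), purple at (403,244), spare carton at (185,235), tees at (299,197) and (365,188).

```bash
cat > h.py <<'E'
import numpy as np,cv2
from scipy.spatial.transform import Rotation as R
def rot(q): return R.from_quat([q[1],q[2],q[3],q[0]])
def cloud(d,c):
    v,u=np.mgrid[:d.shape[0],:d.shape[1]]
    P=np.stack([(u-c['cx'])/c['fx']*d,-(v-c['cy'])/c['fy']*d,-d],-1)
    return P@rot(c['orientation']).as_matrix().T+c['origin']
E
python3 - <<'E'
from h import *
from workcell import env
for n in("top","side"):
    z=np.load(n+"0.npz");p,d=z['p'],z['d'];P=cloud(d,env.get_calibration(n));X,Y,Z=P[...,0],P[...,1],P[...,2]
    ok=d>0
    tab=ok&(abs(Z)<.02)&(X>.2)&(X<.8)&(abs(Y)<.4);print(n,'table z',np.median(Z[tab]))
    m=ok&(abs(Z-.255)<.008)&(X>.5)&(abs(Y)<.5)
    print(n,'cabtop',cv2.minAreaRect(P[m][:,:2].astype(np.float32)),m.sum())
    h=cv2.cvtColor(p,cv2.COLOR_RGB2HSV)
    for nm,lo,hi in(("orange",(8,90,80),(22,255,255)),("purple",(125,90,40),(160,255,255)),("green",(50,80,40),(80,255,255))):
        mm=cv2.inRange(h,lo,hi)
        k,l,st,ce=cv2.connectedComponentsWithStats(mm)
        for i in range(1,k):
            if st[i,4]>25:
                q=P[l==i]; print(nm,st[i],ce[i].round(),np.median(q,0).round(3),q[:,2].max().round(3))
    for nm,a in(("carton",(.25,.65,-.22,.05)),):
        m=ok&(abs(Z-.115)<.008)&(X>.3)&(X<.62)&(Y>-.25)&(Y<.2)
        k,l,st,ce=cv2.connectedComponentsWithStats(m.astype(np.uint8))
        for i in range(1,k):
            if st[i,4]>8:
                q=P[l==i]; print('z115',st[i],q.mean(0).round(3),cv2.minAreaRect(q[:,:2].astype(np.float32)))
E
```

```text
top table z -0.00047948463546698683
top cabtop ((0.7355073690414429, -0.012881189584732056), (0.21955606341362, 0.40080174803733826), 10.18136215209961) 5536
orange [    0    59   114   152 12918] [ 55. 135.] [ 0.824  1.088 -0.045] 1.959
orange [  524    69   116   138 13055] [586. 145.] [ 0.786 -1.124 -0.084] 1.959
orange [369 202  10  16  83] [373. 210.] [ 0.502 -0.2    0.113] 1.959
orange [357 206  10  16  93] [361. 213.] [ 0.491 -0.154  0.114] 0.127
orange [185 224  12  19 168] [190. 233.] [0.418 0.5   0.099] 1.959
orange [170 226  10  19 151] [175. 235.] [0.411 0.558 0.1  ] 0.112
orange [632 242   8  54 293] [636. 270.] [ 0.269 -1.178  0.137] 1.959
purple [393 234  17  11  95] [401. 239.] [ 0.391 -0.303  0.113] 1.959
purple [399 245  16  11  94] [406. 250.] [ 0.349 -0.322  0.115] 0.127
green [ 566  244   68   59 1604] [602. 274.] [ 0.238 -1.195 -0.116] 1.959
z115 [356 180   9   8  22] [ 0.602 -0.155  0.11 ] ((0.6010194420814514, -0.15478825569152832), (0.01883481815457344, 0.038994960486888885), 35.40748977661133)
z115 [366 182   8   4  15] [ 0.604 -0.188  0.111] ((0.60411125421
[... 1189 characters left out ...]
4628), (0.0054738568142056465, 0.018073009327054024), 10.824202537536621)
z115 [305 200   5   5  12] [0.552 0.106 0.109] ((0.5516126155853271, 0.10653448849916458), (0.00668290676549077, 0.027395937591791153), 7.429049015045166)
z115 [310 205   5   8  16] [0.56  0.07  0.109] ((0.5609485507011414, 0.07044154405593872), (0.03521573171019554, 0.01226813904941082), 84.41141510009766)
z115 [335 251  12  19  46] [ 0.602 -0.174  0.109] ((0.6039385199546814, -0.17299719154834747), (0.01736045628786087, 0.07490148395299911), 6.463203430175781)
z115 [293 255  29  24 414] [ 0.497 -0.183  0.113] ((0.4973744750022888, -0.18102435767650604), (0.061744485050439835, 0.07154586166143417), 16.227664947509766)
```

```bash
python3 - <<'E'
import cv2
a=cv2.imread('pics/side0.png')[140:310,220:450]
cv2.imwrite('pics/crop_side.png',cv2.resize(a,None,fx=3.4,fy=3.4,interpolation=cv2.INTER_CUBIC))
E
```

```text
(no output)
```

View pics/crop_side.png

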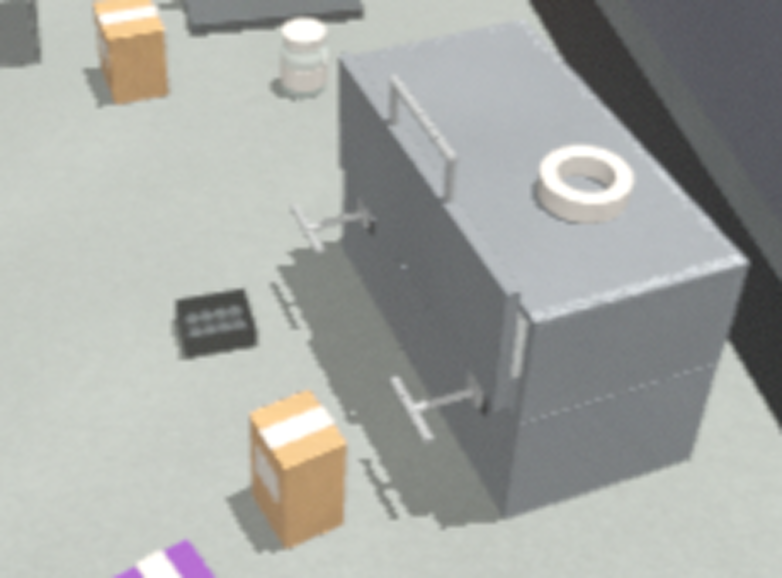

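The close crop confirms the choice: the orange taped carton directly in front of the right tee. It isn't the purple one, nor the spare carton at the far left. Next, the precise cabinet, tee and rail geometry.

```bash
python3 - <<'E'
from h import *
from workcell import env
Ps=[]
for n in("top","side"):
    z=np.load(n+"0.npz");P=cloud(z['d'],env.get_calibration(n)).reshape(-1,3);Ps.append(P[(z['d'].ravel()>0)])
a=np.radians(10.2)
for it in range(2):
  ex=np.array([np.cos(a),np.sin(a)]);ey=np.array([-np.sin(a),np.cos(a)])
  for n,P in zip(("top","side"),Ps):
    u=P[:,:2]@ex;v=P[:,:2]@ey;Z=P[:,2]
    m=(abs(Z-.255)<.006)&(u>.5)&(u<.85)&(abs(v)<.5)
    # long edges by line fit in v bins
    b=[];f=[]
    for c in np.arange(-.30,.08,.01):
        k=m&(abs(v-c)<.005)
        if k.sum()>8: b.append((c,u[k].max()));f.append((c,u[k].min()))
    b=np.array(b)
    if len(b)>4:
        s=np.polyfit(b[3:-3,0],b[3:-3,1],1);print(n,'back slope deg',np.degrees(np.arctan(s[0])),'back u',np.median(b[:,1]),'front u',np.median(np.array(f)[:,1]))
    print(n,'v range',np.percentile(v[m],[.3,99.7]))
    r=(Z>.305)&(Z<.335)&(u>.5)&(u<.7)&(abs(v+.12)<.15)
    if r.sum()>5:
        w=P[r];print(n,'rail n',r.sum(),'u,v,z med',np.median(u[r]),(v[r].min()+v[r].max())/2,np.ptp(v[r]),Z[r].max(),'slope',np.degrees(np.arctan(np.polyfit(v[r],u[r],1)[0])))
    for nm,vc in(("L",.01),("R",-.26)):
        t=(abs(Z-.106)<.012)&(u>.52)&(u<.60)&(abs(v-vc)<.08)
        if t.sum()>5: print(n,'tee',nm,t.sum(),'u hist',np.percentile(u[t],[2,25,50,75,98]).round(3),'v',v[t].min(),v[t].max(),np.median(Z[t]))
    # front face of base
    g=(Z>.03)&(Z<.09)&(u>.58)&(u<.68)&(abs(v+.13)<.15)
    if g.sum()>20: print(n,'base face u',np.percentile(u[g],[10,50,90]),g.sum())
  break
E
```

```text
top back slope deg 0.10298324415493121 back u 0.8289165345977065 front u 0.6130317963478478
top v range [-0.34138574  0.05617579]
top rail n 95 u,v,z med 0.6175353976045742 -0.14139339982658516 0.1222420791063913 0.33118284266043907 slope -0.0012136695884902536
top tee L 61 u hist [0.558 0.561 0.564 0.572 0.596] v -0.0479682867186788 0.023567862179217233 0.10883542936109691
top tee R 64 u hist [0.557 0.56  0.563 0.568 0.596] v -0.31072499856160407 -0.23502757291440454 0.10852632268534257
top base face u [0.62892528 0.62949473 0.63033643] 36
side back slope deg 0.05364814408068449 back u 0.828284378951931 front u 0.6116179033652729
side v range [-0.34604186  0.05272532]
side rail n 108 u,v,z med 0.6156874928106806 -0.1454802294407827 0.12667808175674589 0.3254897281849469 slope -0.3502263116326954
side tee L 62 u hist [0.558 0.56  0.563 0.571 0.597] v -0.05228569799586577 0.021012091444866227 0.10702626941073923
side tee R 95 u hist [0.556 0.559 0.562 0.572 0.598] v -0.3146232482941987 -0.23770618690797823 0.10727602145031123
side base face u [0.62774956 0.62887833 0.63006072] 485
```

```bash
cat >> h.py <<'E'
A=np.radians(10.2); U0,V0=.628,-.1445
EX=np.array([np.cos(A),np.sin(A),0]);EY=np.array([-np.sin(A),np.cos(A),0])
def cab(x,y,z): return (U0+x)*EX+(V0+y)*EY+np.array([0,0,z])
def tool(yaw,tilt=0):
    "tool y at world yaw (deg) when pointing down; tilt (deg): fingers tip towards the cabinet about tool y"
    y=np.array([np.cos(np.radians(yaw)),np.sin(np.radians(yaw)),0]);z=np.array([0,0,-1.]);x=np.cross(y,z)
    return R.from_matrix(np.stack([x,y,z],1))*R.from_rotvec([0,np.radians(tilt),0])
def go(*wps):
    from workcell import env
    s=env.get_state();r=rot(s['orientation']);p=s['tcp_pos']
    print('t',round(s['clock'],2),'tcp',p.round(4),'eul z',r.apply([0,0,1]).round(3),'y',r.apply([0,1,0]).round(3),'q',s['joint_pos'].round(2),'F',s['wrist_force'].round(1),'gap',s['finger_gap'].round(4))
    for P,T in wps:
        print('turn',np.degrees((r.inv()*T).as_rotvec()).round(2).tolist(),'shift cm',(r.inv().apply(np.array(P)-p)*100).round(2).tolist())
E
python3 - <<'E'
from h import *
print(tool(100.2,-30).apply([0,0,1]),tool(100.2,30).apply([0,0,1]))
c=tool(16.5)
go(([.497,-.179,.21],c),([.497,-.179,.065],c))
E
```

```text
[ 0.4920978   0.08854237 -0.8660254 ] [-0.4920978  -0.08854237 -0.8660254 ]Traceback (most recent call last):
  File "<stdin>", line 4, in <module>
  File "h.py", line 18, in go
    print('t',round(s['clock'],2),'tcp',p.round(4),'eul z',r.apply([0,0,1]).round(3),'y',r.apply([0,1,0]).round(3),'q',s['joint_pos'].round(2),'F',s['wrist_force'].round(1),'gap',s['finger_gap'].round(4))
                                                                                                                                                                                   ^^^^^^^^^^^^^^^^^^^^^
AttributeError: 'float' object has no attribute 'round'
```

```bash
sed -i "s/s\['finger_gap'\].round(4)/round(s['finger_gap'],4)/" h.py
python3 - <<'E'
from h import *
c=tool(16.5)
go(([.497,-.179,.21],c),([.497,-.179,.065],c))
E
```

```text
t 0.1 tcp [0.1795 0.5458 0.2047] eul z [-0.001 -0.001 -1.   ] y [ 0.312  0.95  -0.002] q [1.11 0.31 0.05 1.3  0.   1.43] F [-0.3 -0.4  1. ] gap 0.0854
turn [-0.09, 0.03, 55.29] shift cm [-52.81, -58.92, -0.45]
turn [-0.09, 0.03, 55.29] shift cm [-52.81, -58.9, 14.05]
```

Emit:
{"api": "carry_out", "payload": {"steps": [[[0, 0, 0], [-4, -4.5, 0], 0], [[0, 0, 0], [-8, -9, 0], 0], [[0, 0, 0], [-12, -13.5, 0], 0], [[0, 0, 0], [-16.5, -18.4, 0], 0], [[0, 0, 0], [-20.7, -23, 0], 0], [[0, 0, 0], [-24.8, -27.7, 0], 0], [[0, 0, 0], [-29, -32.3, 0], 0], [[0, 0, 0], [-33, -36.8, 0], 0]], "force": 25}}

```text
clock: 1.1
tcp_pos: [0.378, 0.0927, 0.2055]
orientation: [0.0, 0.158, 0.987, 0.0]
wrist_force: [1.5, 0.4, 0.5]
finger_gap: 0.0854
grip_force: 0.0
```

Emit:
{"api": "carry_out", "payload": {"steps": [[[0, 0, 8], [-3.5, -4, 0], 0], [[0, 0, 16], [-7, -8, 0], 0], [[0, 0, 24], [-10.5, -12, 0], 0], [[0, 0, 32], [-14, -15.8, 0], 0], [[0, 0, 40], [-17, -19, 0], 0], [[0, 0, 48], [-19, -21.2, 0], 0], [[0, 0, 55.3], [-19.8, -22.1, 0], 0], [[0, 0, 55.3], [-19.8, -22.1, 0], 0]]}}

```text
clock: 2.1
tcp_pos: [0.4966, -0.1778, 0.2047]
orientation: [-0.001, 0.598, 0.801, -0.0]
wrist_force: [0.1, -0.3, -0.1]
finger_gap: 0.0856
grip_force: 0.0
```

```bash
python3 - <<'E'
from h import *
c=tool(16.5)
go(([.497,-.179,.21],c),([.497,-.179,.065],c))
E
```

```text
t 2.1 tcp [ 0.4966 -0.1778  0.2047] eul z [-0.001  0.001 -1.   ] y [ 0.959  0.284 -0.001] q [-0.5   0.22 -0.08  1.27  0.    0.79] F [ 0.1 -0.3 -0.1] gap 0.0856
turn [-0.05, -0.06, -0.01] shift cm [-0.12, 0.0, -0.53]
turn [-0.05, -0.06, -0.01] shift cm [-0.14, 0.02, 13.97]
```

Emit:
{"api": "carry_out", "payload": {"steps": [[[0, 0, 0], [0, 0, 3], 0], [[0, 0, 0], [-0.1, 0, 7], 0], [[0, 0, 0], [-0.1, 0, 11], 0], [[0, 0, 0], [-0.1, 0, 13.5], 0], [[0, 0, 0], [-0.1, 0, 14], 0], [[0, 0, 0], [-0.1, 0, 14], 120], [[0, 0, 0], [-0.1, 0, 14], 180], [[0, 0, 0], [-0.1, 0, 14], 255]], "force": 30}}

```text
clock: 3.1
tcp_pos: [0.4982, -0.1785, 0.0669]
orientation: [0.001, 0.598, 0.801, 0.0]
wrist_force: [1.0, 2.3, 3.1]
finger_gap: 0.0592
grip_force: 33.8
```

```bash
python3 - <<'E'
from h import *
c=tool(16.5)
go(([.42,.32,.16],c))
E
```

```text
t 3.1 tcp [ 0.4982 -0.1785  0.0669] eul z [ 0.003 -0.001 -1.   ] y [0.959 0.284 0.002] q [-0.5   0.31 -0.32  0.94  0.    0.79] F [1.  2.3 3.1] gap 0.0592
turn [0.13, 0.09, 0.02] shift cm [50.0, 6.7, -9.37]
```

Emit:
{"api": "carry_out", "payload": {"steps": [[[0, 0, 0], [0, 0, -2], 255], [[0, 0, 0], [0, 0, -5], 255], [[0, 0, 0], [0, 0, -8.5], 255], [[0, 0, 0], [3, 0.4, -11], 255], [[0, 0, 0], [7, 0.9, -12], 255], [[0, 0, 0], [11.5, 1.5, -12], 255], [[0, 0, 0], [16.5, 2.2, -12], 255], [[0, 0, 0], [21.5, 2.9, -12], 255]]}}

```text
clock: 4.1
tcp_pos: [0.4632, 0.0376, 0.1856]
orientation: [0.0, 0.599, 0.801, 0.0]
wrist_force: [0.6, -0.3, -3.2]
finger_gap: 0.0595
grip_force: 33.9
```

Emit:
{"api": "carry_out", "payload": {"steps": [[[0, 0, 0], [5, 0.7, 0], 255], [[0, 0, 0], [10, 1.3, 0], 255], [[0, 0, 0], [15, 2, 0], 255], [[0, 0, 0], [20, 2.7, 0], 255], [[0, 0, 0], [24, 3.2, 0], 255], [[0, 0, 0], [27, 3.6, 0], 255], [[0, 0, 0], [28.5, 3.8, 1], 255], [[0, 0, 0], [28.5, 3.8, 3], 255]]}}

```text
clock: 5.1
tcp_pos: [0.4196, 0.3212, 0.1552]
orientation: [0.0, 0.598, 0.802, 0.001]
wrist_force: [0.8, -0.8, -2.6]
finger_gap: 0.059
grip_force: 33.9
```

```bash
python3 - <<'E'
from h import *
c=tool(16.5)
go(([.42,.32,.068],c))
E
```

```text
t 5.1 tcp [0.4196 0.3212 0.1552] eul z [ 0.001  0.    -1.   ] y [0.958 0.285 0.001] q [ 0.5   0.24 -0.17  1.15 -0.    1.78] F [ 0.8 -0.8 -2.6] gap 0.059
turn [0.08, -0.0, 0.08] shift cm [-0.12, -0.0, 8.72]
```

Emit:
{"api": "carry_out", "payload": {"steps": [[[0, 0, 0], [0, 0, 3], 255], [[0, 0, 0], [0, 0, 6], 255], [[0, 0, 0], [0, 0, 8], 255], [[0, 0, 0], [0, 0, 8.6], 255], [[0, 0, 0], [0, 0, 8.8], 255], [[0, 0, 0], [0, 0, 8.8], 0], [[0, 0, 0], [0, 0, 8.8], 0], [[0, 0, 0], [0, 0, 8.8], 0]]}}

```text
clock: 6.1
tcp_pos: [0.42, 0.3207, 0.0684]
orientation: [0.0, 0.598, 0.801, 0.001]
wrist_force: [-0.0, -0.4, -0.3]
finger_gap: 0.0851
grip_force: 0.0
```

```bash
python3 - <<'E'
from h import *
T=tool(100.2,-30)
x=T.apply([1,0,0]);z=T.apply([0,0,1]);print(x,z)
# tool +x direction: towards robot or cabinet?
side=x if x@EX>0 else -x
out=[]
for y in(.13,-.13):
    bar=cab(-.0675,y,.106)
    g=bar+side*.021          # point on finger axis level with bar
    ins=g+z*.017             # TCP at insertion
    out+= [(ins-z*.12,T),(ins,T)]
go(*out)
for o in out: print(o[0].round(4))
E
```

```text
[-0.8523384  -0.15335988 -0.5       ] [ 0.4920978   0.08854237 -0.8660254 ]
t 6.1 tcp [0.42   0.3207 0.0684] eul z [ 0.002  0.001 -1.   ] y [0.959 0.284 0.002] q [ 0.5   0.31 -0.31  0.95  0.    1.78] F [-0.  -0.4 -0.3] gap 0.0851
turn [-21.77, -24.37, -81.66] shift cm [-26.04, 2.89, -13.74]
turn [-21.77, -24.37, -81.66] shift cm [-26.71, 8.84, -3.33]
turn [-21.77, -24.37, -81.66] shift cm [-51.89, 0.04, -13.75]
turn [-21.77, -24.37, -81.66] shift cm [-52.55, 5.98, -3.35]
[0.5214 0.0791 0.2057]
[0.5805 0.0897 0.1018]
[ 0.5675 -0.1768  0.2057]
[ 0.6265 -0.1662  0.1018]
```

Emit:
{"api": "carry_out", "payload": {"steps": [[[0, 0, 0], [0, 0, -3], 0], [[0, 0, 0], [0, 0, -8], 0], [[0, 0, 0], [0, 0, -13], 0], [[-2, -2.3, -8], [-4, 0, -17], 60], [[-4.5, -5, -17], [-8, 0, -18], 120], [[-7, -8, -26], [-13, 0, -18], 160], [[-9.5, -10.7, -35.5], [-18, 0.5, -18], 160], [[-12, -13.4, -45], [-22, 1, -18], 160]]}}

```text
clock: 7.1
tcp_pos: [0.4919, 0.1109, 0.2484]
orientation: [0.154, 0.238, 0.959, 0.014]
wrist_force: [-0.4, 0.5, -0.4]
finger_gap: 0.0314
grip_force: 0.0
```

```bash
cat > tee.py <<'E'
from h import *
import sys
T=tool(100.2,-30)
x=T.apply([1,0,0]);z=T.apply([0,0,1]);side=-x
def tee(y,depth=.021,cl=.021):
    ins=cab(-.0675,y,.106)+side*cl+z*depth
    return [(ins-z*.09,T),(ins,T)]
E
python3 - <<'E'
from tee import *
go(*tee(.13))
E
```

```text
t 7.1 tcp [0.4919 0.1109 0.2484] eul z [ 0.301 -0.047 -0.952] y [0.451 0.887 0.099] q [ 0.12 -0.09 -0.36  1.   -0.08  0.59] F [-0.4  0.5 -0.4] gap 0.0314
turn [-9.75, -10.85, -36.32] shift cm [-3.13, -1.18, 8.39]
turn [-9.75, -10.85, -36.32] shift cm [-4.24, 0.75, 17.11]
```

Emit:
{"api": "carry_out", "payload": {"steps": [[[-2, -2.2, -7.5], [-0.6, -0.3, 1], 160], [[-4, -4.4, -15], [-1.2, -0.5, 2], 160], [[-6, -6.6, -22], [-1.9, -0.7, 4], 160], [[-8, -8.8, -29], [-2.5, -1, 6], 160], [[-9.7, -10.8, -36], [-3.1, -1.2, 7.5], 160], [[-9.7, -10.8, -36.3], [-3.1, -1.2, 8.4], 160], [[-9.7, -10.8, -36.3], [-3.1, -1.2, 8.4], 160], [[-9.7, -10.8, -36.3], [-3.1, -1.2, 8.4], 160]]}}

```text
clock: 8.1
tcp_pos: [0.5374, 0.0837, 0.176]
orientation: [0.256, -0.083, 0.963, 0.023]
wrist_force: [0.5, 1.4, 0.2]
finger_gap: 0.0317
grip_force: 0.0
```

```bash
python3 - <<'E'
from tee import *
from workcell import env
go(*tee(.13))
p,d=env.read_camera("wrist");c=env.get_calibration("wrist")
cv2.imwrite("pics/w1.png",p[:,:,::-1])
P=cloud(d,c);u=P@EX;v=P@EY
m=(d>0)&(abs(P[...,2]-.106)<.012)&(u>.53)&(u<.62)&(v>-.07)&(v<.05)
print(m.sum(),np.percentile(u[m],[2,25,50,75,98]).round(4),v[m].min(),v[m].max())
E
```

```text
t 8.1 tcp [0.5374 0.0837 0.176 ] eul z [ 0.49   0.087 -0.868] y [-0.171  0.985  0.002] q [-0.07 -0.14 -0.69  0.52  0.12 -0.21] F [0.5 1.4 0.2] gap 0.0317
turn [-0.08, -0.19, -0.38] shift cm [-0.05, -0.17, -0.0]
turn [-0.08, -0.19, -0.38] shift cm [-0.08, -0.16, 9.0]
1130 [0.5588 0.5601 0.5621 0.5687 0.6151] -0.05313966523438037 0.021746086816776984
```

View pics/w1.png

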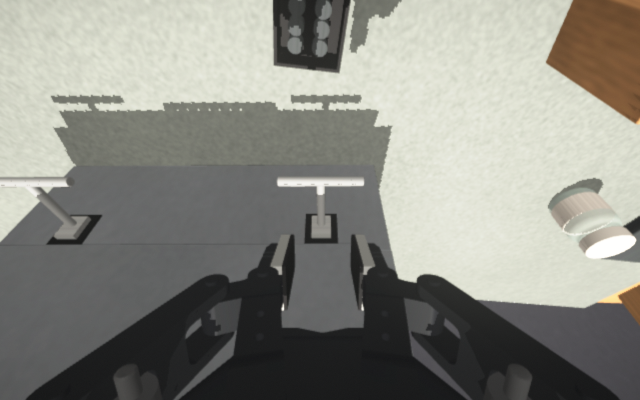

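The wrist view shows the left tee bar (278–363, 182) with its stem at x≈320. The fingers at 285 and 358 straddle it, so inserting next.

Emit:
{"api": "carry_out", "payload": {"steps": [[[0, 0, 0], [-0.3, -0.2, 0.5], 160], [[0, 0, 0], [-0.3, -0.2, 2], 160], [[0, 0, 0], [-0.3, -0.2, 4], 160], [[0, 0, 0], [-0.3, -0.2, 6], 160], [[0, 0, 0], [-0.3, -0.2, 7.5], 160], [[0, 0, 0], [-0.3, -0.2, 8.5], 160], [[0, 0, 0], [-0.3, -0.2, 9], 160], [[0, 0, 0], [-0.3, -0.2, 9], 160]]}}

```text
clock: 9.15
tcp_pos: [0.5838, 0.0896, 0.0983]
orientation: [0.256, -0.083, 0.963, 0.023]
wrist_force: [0.5, -0.0, 0.8]
finger_gap: 0.0318
grip_force: 0.0
```

```bash
python3 - <<'E'
from tee import *
from workcell import env
s=env.get_state();p=s['tcp_pos'];print('tcp u,v',p@EX,p@EY)
# pull by d along -cab x
go(*[(p-EX*d,T) for d in(.05,.09,.105)])
E
```

```text
tcp u,v 0.5904760291769339 -0.015224096600328096
t 9.15 tcp [0.5838 0.0896 0.0983] eul z [ 0.489  0.087 -0.868] y [-0.171  0.985  0.002] q [-0.04  0.04 -0.73  0.29  0.11 -0.19] F [ 0.5 -0.   0.8] gap 0.0318
turn [-0.07, -0.25, -0.36] shift cm [4.34, -0.03, -2.48]
turn [-0.07, -0.25, -0.36] shift cm [7.81, -0.05, -4.47]
turn [-0.07, -0.25, -0.36] shift cm [9.12, -0.06, -5.21]
```

Emit:
{"api": "carry_out", "payload": {"steps": [[[0, 0, 0], [0.6, 0, -0.35], 160], [[0, 0, 0], [1.6, 0, -0.9], 160], [[0, 0, 0], [2.9, 0, -1.65], 160], [[0, 0, 0], [4.3, 0, -2.45], 160], [[0, 0, 0], [5.7, 0, -3.25], 160], [[0, 0, 0], [7, 0, -4], 160], [[0, 0, 0], [8, 0, -4.57], 160], [[0, 0, 0], [8.3, 0, -4.75], 160]]}}

```text
clock: 10.15
tcp_pos: [0.4888, 0.073, 0.0985]
orientation: [0.256, -0.083, 0.963, 0.023]
wrist_force: [0.1, -0.7, -1.1]
finger_gap: 0.0317
grip_force: 0.0
```

```bash
cat > chk.py <<'E'
from tee import *
from workcell import env
s=env.get_state();p=s['tcp_pos'];print('tcp u,v',(p@EX).round(4),(p@EY).round(4),'Fx',(s['wrist_force']@EX).round(2))
go(*[(p-EX*d,T) for d in(.01,)])
q,d=env.read_camera("top");P=cloud(d,env.get_calibration("top"));u=P@EX;v=P@EY
for n,c in(("L",-.0145),("R",-.2745)):
    m=(d>0)&(abs(P[...,2]-.106)<.015)&(u>.42)&(u<.60)&(abs(v-c)<.045)
    if m.sum()>5: print(n,m.sum(),np.percentile(u[m],[2,10,25]).round(4))
E
python3 chk.py
```

```text
tcp u,v 0.494 -0.0147 Fx -0.06
t 10.15 tcp [0.4888 0.073  0.0985] eul z [ 0.489  0.086 -0.868] y [-0.171  0.985  0.002] q [-0.11 -0.16 -0.91  0.31  0.14 -0.24] F [ 0.1 -0.7 -1.1] gap 0.0317
turn [-0.08, -0.23, -0.38] shift cm [0.87, -0.01, -0.5]
L 61 [0.5586 0.5596 0.5614]
R 66 [0.5575 0.5581 0.5601]
```

```bash
python3 - <<'E'
from h import *
from workcell import env
p,d=env.read_camera("side");q,_=env.read_camera("wrist")
a=cv2.resize(p[150:290,250:420,::-1],(600,494),interpolation=cv2.INTER_CUBIC)
cv2.imwrite("pics/s2.png",a);cv2.imwrite("pics/w2.png",q[:,:,::-1])
E
```

```text
(no output)
```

View pics/s2.png

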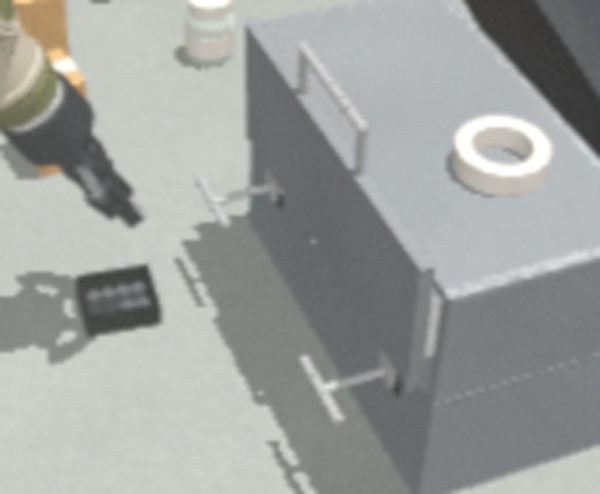

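View pics/w2.png

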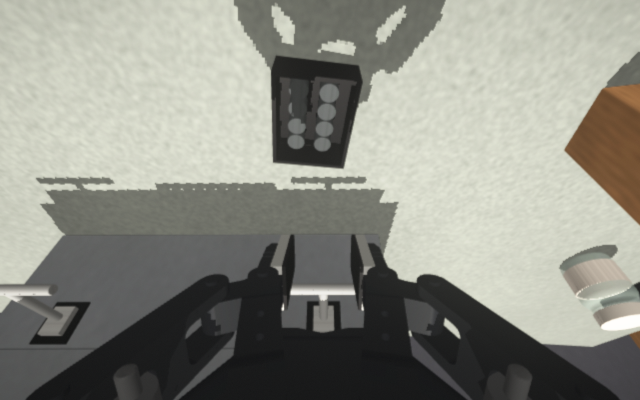

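The side view shows the fingers passed over the bar without catching it, and neither tee moved. I need to insert deeper.

```bash
python3 - <<'E'
from tee import *
V=-.0012
a=tee(.13,.039,.022)
w=[(P+EY*V,t) for P,t in a]
go((w[1][0]-z*.07,T),(w[1][0],T))
print((w[1][0]@EX,w[1][0]))
E
```

```text
t 10.3 tcp [0.49   0.0731 0.0988] eul z [ 0.49   0.086 -0.868] y [-0.171  0.985  0.002] q [-0.11 -0.15 -0.91  0.31  0.14 -0.24] F [0.2 0.2 1. ] gap 0.0318
turn [-0.09, -0.19, -0.37] shift cm [-8.22, -0.03, -0.48]
turn [-0.09, -0.19, -0.37] shift cm [-8.24, -0.02, 6.52]
(np.float64(0.5990525588832576), array([0.59236513, 0.0906312 , 0.08322501]))
```

Emit:
{"api": "carry_out", "payload": {"steps": [[[0, 0, 0], [0, 0, -3], 160], [[0, 0, 0], [-3, 0, -3], 160], [[0, 0, 0], [-6.5, 0, -3], 160], [[0, 0, 0], [-8.2, 0, -1], 160], [[0, 0, 0], [-8.2, 0, 1.5], 160], [[0, 0, 0], [-8.2, 0, 4], 160], [[0, 0, 0], [-8.2, 0, 6], 160], [[0, 0, 0], [-8.2, 0, 6.5], 160]]}}

```text
clock: 11.3
tcp_pos: [0.5914, 0.0911, 0.081]
orientation: [0.255, -0.083, 0.963, 0.023]
wrist_force: [0.2, -0.1, -0.3]
finger_gap: 0.0317
grip_force: 0.0
```

```bash
python3 chk.py; python3 - <<'E'
from h import *
from workcell import env
p,d=env.read_camera("side");q,_=env.read_camera("wrist")
a=cv2.resize(p[170:240,270:370,::-1],(500,350),interpolation=cv2.INTER_CUBIC)
b=cv2.resize(q[100:380,120:520,::-1],(500,350))
cv2.imwrite("pics/s3.png",np.vstack([a,b])[:600])
cv2.imwrite("pics/s3.png",cv2.resize(np.vstack([a,b]),(420,588)))
E
```

```text
tcp u,v 0.5982 -0.0151 Fx 0.2
t 11.3 tcp [0.5914 0.0911 0.081 ] eul z [ 0.487  0.087 -0.869] y [-0.171  0.985  0.003] q [-0.04  0.08 -0.74  0.24  0.11 -0.18] F [ 0.2 -0.1 -0.3] gap 0.0317
turn [-0.04, -0.37, -0.36] shift cm [0.87, -0.01, -0.49]
L 27 [0.5703 0.5743 0.5808]
R 66 [0.5575 0.5583 0.5604]
```

View pics/s3.png

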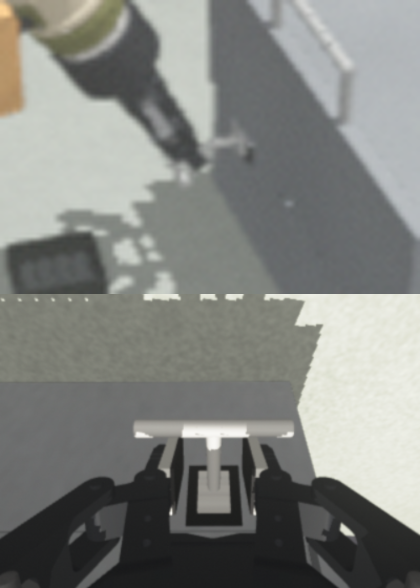

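Fingers are now behind the bar, either side of the stem, so pull partway and check the force.

Emit:
{"api": "carry_out", "payload": {"steps": [[[0, 0, 0], [0.4, 0, -0.22], 160], [[0, 0, 0], [0.9, 0, -0.5], 160], [[0, 0, 0], [1.6, 0, -0.9], 160], [[0, 0, 0], [2.3, 0, -1.3], 160], [[0, 0, 0], [3, 0, -1.7], 160], [[0, 0, 0], [3.7, 0, -2.1], 160], [[0, 0, 0], [4.2, 0, -2.4], 160], [[0, 0, 0], [4.35, 0, -2.5], 160]]}}

```text
clock: 12.45
tcp_pos: [0.5422, 0.0821, 0.0837]
orientation: [0.257, -0.083, 0.963, 0.023]
wrist_force: [1.8, 0.4, 4.0]
finger_gap: 0.0318
grip_force: 2.2
```

```bash
python3 chk.py
```

```text
tcp u,v 0.5482 -0.0153 Fx 1.88
t 12.45 tcp [0.5422 0.0821 0.0837] eul z [ 0.49   0.086 -0.867] y [-0.171  0.985  0.001] q [-0.07 -0.02 -0.84  0.24  0.12 -0.21] F [1.8 0.4 4. ] gap 0.0318
turn [-0.11, -0.14, -0.36] shift cm [0.87, -0.01, -0.5]
L 64 [0.5145 0.519  0.5288]
R 65 [0.5569 0.558  0.56  ]
```

Emit:
{"api": "carry_out", "payload": {"steps": [[[0, 0, 0], [0.6, 0, -0.34], 160], [[0, 0, 0], [1.3, 0, -0.74], 160], [[0, 0, 0], [2.1, 0, -1.2], 160], [[0, 0, 0], [2.9, 0, -1.66], 160], [[0, 0, 0], [3.7, 0, -2.1], 160], [[0, 0, 0], [4.3, 0, -2.46], 160], [[0, 0, 0], [4.7, 0, -2.7], 160], [[0, 0, 0], [4.85, 0, -2.77], 160]]}}

```text
clock: 13.5
tcp_pos: [0.4869, 0.0725, 0.0831]
orientation: [0.256, -0.083, 0.963, 0.023]
wrist_force: [3.0, -0.2, 5.0]
finger_gap: 0.0318
grip_force: 2.3
```

Emit:
{"api": "carry_out", "payload": {"steps": [[[0, 0, 0], [0.05, 0, -0.03], 160], [[0, 0, 0], [0.1, 0, -0.06], 160], [[0, 0, 0], [0.15, 0, -0.09], 160], [[0, 0, 0], [0.2, 0, -0.11], 160], [[0, 0, 0], [0.25, 0, -0.14], 160], [[0, 0, 0], [0.3, 0, -0.17], 160], [[0, 0, 0], [0.35, 0, -0.2], 160], [[0, 0, 0], [0.35, 0, -0.2], 160]]}}

```text
clock: 14.5
tcp_pos: [0.4833, 0.0719, 0.083]
orientation: [0.256, -0.083, 0.963, 0.023]
wrist_force: [2.9, 0.1, 4.6]
finger_gap: 0.0318
grip_force: 2.3
```

```bash
python3 chk.py
```

```text
tcp u,v 0.4884 -0.0148 Fx 2.91
t 14.5 tcp [0.4833 0.0719 0.083 ] eul z [ 0.489  0.086 -0.868] y [-0.171  0.985  0.002] q [-0.11 -0.14 -0.95  0.26  0.14 -0.25] F [2.9 0.1 4.6] gap 0.0318
turn [-0.1, -0.21, -0.36] shift cm [0.87, -0.01, -0.5]
L 108 [0.4545 0.4589 0.4761]
R 64 [0.5575 0.5581 0.56  ]
```

Emit:
{"api": "carry_out", "payload": {"steps": [[[0, 0, 0], [0.05, 0, -0.03], 160], [[0, 0, 0], [0.1, 0, -0.06], 160], [[0, 0, 0], [0.15, 0, -0.09], 160], [[0, 0, 0], [0.2, 0, -0.11], 160], [[0, 0, 0], [0.22, 0, -0.13], 160], [[0, 0, 0], [0.24, 0, -0.14], 160], [[0, 0, 0], [0.25, 0, -0.15], 160], [[0, 0, 0], [0.25, 0, -0.15], 160]]}}

```text
clock: 15.55
tcp_pos: [0.4812, 0.0716, 0.0833]
orientation: [0.257, -0.083, 0.963, 0.023]
wrist_force: [8.7, 0.1, -1.1]
finger_gap: 0.0317
grip_force: 3.7
```

Emit:
{"api": "carry_out", "payload": {"steps": [[[0, 0, 0], [0.02, 0, -0.01], 160], [[0, 0, 0], [0.05, 0, -0.03], 160], [[0, 0, 0], [0.07, 0, -0.04], 160], [[0, 0, 0], [0.1, 0, -0.06], 160], [[0, 0, 0], [0.12, 0, -0.07], 160], [[0, 0, 0], [0.15, 0, -0.09], 160], [[0, 0, 0], [0.15, 0, -0.09], 160], [[0, 0, 0], [0.15, 0, -0.09], 160]]}}

```text
clock: 16.55
tcp_pos: [0.4807, 0.0717, 0.0843]
orientation: [0.258, -0.083, 0.962, 0.023]
wrist_force: [11.5, 2.3, -0.7]
finger_gap: 0.0316
grip_force: 4.8
```

Force climbed while the TCP stalled, so the left support is at its stop. Backing off, retracting, then on to the right tee.

```bash
python3 - <<'E'
from tee import *
tgt=.597*EX-.2751*EY+np.array([0,0,.081])
go((tgt-z*.075,T),(tgt,T))
E
```

```text
t 16.55 tcp [0.4807 0.0717 0.0843] eul z [ 0.492  0.088 -0.866] y [-0.172  0.985  0.002] q [-0.12 -0.15 -0.96  0.26  0.15 -0.25] F [11.5  2.3 -0.7] gap 0.0316
turn [-0.03, 0.01, -0.32] shift cm [-9.61, -26.0, -1.63]
turn [-0.03, 0.01, -0.32] shift cm [-9.61, -25.99, 5.87]
```

Emit:
{"api": "carry_out", "payload": {"steps": [[[0, 0, 0], [-0.3, 0, 0.17], 160], [[0, 0, 0], [-0.6, 0, 0.3], 160], [[0, 0, 0], [-0.6, 0, -2], 160], [[0, 0, 0], [-0.6, 0, -5], 160], [[0, 0, 0], [-0.6, 0, -8], 160], [[0, 0, 0], [-0.6, 0, -10], 160], [[0, 0, 0], [-0.6, -3, -10.5], 160], [[0, 0, 0], [-0.6, -7, -10.5], 160]]}}

```text
clock: 17.55
tcp_pos: [0.4422, -0.0051, 0.1755]
orientation: [0.254, -0.084, 0.963, 0.024]
wrist_force: [0.8, -0.7, 0.1]
finger_gap: 0.0318
grip_force: 0.0
```

```bash
python3 chk.py;  python3 - <<'E'
from tee import *
tgt=.597*EX-.2751*EY+np.array([0,0,.081])
go((tgt-z*.075,T),(tgt,T))
E
```

```text
tcp u,v 0.4343 -0.0833 Fx 0.69
t 17.55 tcp [ 0.4422 -0.0051  0.1755] eul z [ 0.486  0.089 -0.869] y [-0.174  0.985  0.004] q [-0.4  -0.35 -0.81  0.66  0.28 -0.51] F [ 0.8 -0.7  0.1] gap 0.0318
turn [0.09, -0.39, -0.29] shift cm [0.87, -0.0, -0.49]
L 142 [0.4511 0.4533 0.4574]
R 62 [0.5572 0.5581 0.5595]
t 17.6 tcp [ 0.4439 -0.0101  0.1759] eul z [ 0.487  0.083 -0.869] y [-0.168  0.986  0.001] q [-0.41 -0.34 -0.81  0.66  0.28 -0.52] F [ 3.2 -2.2 -0.4] gap 0.0322
turn [-0.24, -0.39, -0.5] shift cm [-9.51, -18.53, 8.83]
turn [-0.24, -0.39, -0.5] shift cm [-9.56, -18.5, 16.32]
```

Emit:
{"api": "carry_out", "payload": {"steps": [[[0, 0, 0], [0, -3, 0], 160], [[0, 0, 0], [-1, -7, 1], 160], [[0, 0, 0], [-2.5, -11, 2.5], 160], [[0, 0, 0], [-4.5, -14.5, 4.5], 160], [[0, 0, 0], [-6.5, -17, 6.5], 160], [[0, 0, 0], [-8.3, -18.5, 8], 160], [[0, 0, 0], [-9, -18.9, 8.7], 160], [[0, 0, 0], [-9, -18.9, 8.7], 160]]}}

```text
clock: 18.6
tcp_pos: [0.5949, -0.17, 0.1439]
orientation: [0.254, -0.083, 0.963, 0.024]
wrist_force: [-0.5, 0.3, -0.2]
finger_gap: 0.0316
grip_force: 0.0
```

```bash
python3 - <<'E'
from tee import *
from workcell import env
tgt=.597*EX-.2751*EY+np.array([0,0,.081])
go((tgt-z*.075,T),(tgt,T))
p,d=env.read_camera("wrist");c=env.get_calibration("wrist")
P=cloud(d,c);u=P@EX;v=P@EY
m=(d>0)&(abs(P[...,2]-.106)<.008)&(u>.53)&(u<.62)&(abs(v+.2755)<.05)
print(m.sum(),np.percentile(u[m],[2,25,50,75,98]).round(4),v[m].min(),v[m].max())
E
```

```text
t 18.6 tcp [ 0.5949 -0.17    0.1439] eul z [ 0.486  0.089 -0.87 ] y [-0.172  0.985  0.005] q [-0.6   0.1  -0.51  0.57  0.35 -0.7 ] F [-0.5  0.3 -0.2] gap 0.0316
turn [0.07, -0.41, -0.41] shift cm [-0.46, -0.24, 0.02]
turn [0.07, -0.41, -0.41] shift cm [-0.52, -0.25, 7.52]
1481 [0.5572 0.5583 0.5601 0.5647 0.6138] -0.31367722890125915 -0.23800272269436107
```

Emit:
{"api": "carry_out", "payload": {"steps": [[[0, 0, 0], [-0.5, -0.3, 0.5], 160], [[0, 0, 0], [-0.5, -0.3, 1.5], 160], [[0, 0, 0], [-0.5, -0.3, 3], 160], [[0, 0, 0], [-0.5, -0.3, 4.5], 160], [[0, 0, 0], [-0.5, -0.3, 6], 160], [[0, 0, 0], [-0.5, -0.3, 7.2], 160], [[0, 0, 0], [-0.5, -0.3, 7.5], 160], [[0, 0, 0], [-0.5, -0.3, 7.5], 160]]}}

```text
clock: 19.65
tcp_pos: [0.6375, -0.167, 0.0827]
orientation: [0.256, -0.083, 0.963, 0.023]
wrist_force: [-0.4, -0.3, 0.5]
finger_gap: 0.032
grip_force: 0.0
```

```bash
python3 - <<'E'
from tee import *
from workcell import env
p=env.get_state()['tcp_pos'];print(p@EX,p@EY)
go((p-EX*.1,T))
E
```

```text
0.5978721017955206 -0.27720555398110186
t 19.65 tcp [ 0.6375 -0.167   0.0827] eul z [ 0.488  0.087 -0.868] y [-0.171  0.985  0.002] q [-0.54  0.23 -0.53  0.4   0.33 -0.65] F [-0.4 -0.3  0.5] gap 0.032
turn [-0.06, -0.26, -0.37] shift cm [8.68, -0.06, -4.96]
```

Emit:
{"api": "carry_out", "payload": {"steps": [[[0, 0, 0], [0.3, 0, -0.17], 160], [[0, 0, 0], [0.8, 0, -0.45], 160], [[0, 0, 0], [1.5, 0, -0.85], 160], [[0, 0, 0], [2.3, 0, -1.3], 160], [[0, 0, 0], [3.1, 0, -1.77], 160], [[0, 0, 0], [3.9, 0, -2.23], 160], [[0, 0, 0], [4.7, 0, -2.68], 160], [[0, 0, 0], [5.5, 0, -3.14], 160]]}}

```text
clock: 20.65
tcp_pos: [0.5752, -0.1784, 0.0838]
orientation: [0.257, -0.083, 0.963, 0.023]
wrist_force: [2.5, -0.0, 4.3]
finger_gap: 0.0316
grip_force: 2.6
```

Emit:
{"api": "carry_out", "payload": {"steps": [[[0, 0, 0], [0.8, 0, -0.45], 160], [[0, 0, 0], [1.6, 0, -0.91], 160], [[0, 0, 0], [2.3, 0, -1.31], 160], [[0, 0, 0], [2.9, 0, -1.66], 160], [[0, 0, 0], [3.3, 0, -1.89], 160], [[0, 0, 0], [3.5, 0, -2], 160], [[0, 0, 0], [3.6, 0, -2.06], 160], [[0, 0, 0], [3.6, 0, -2.06], 160]]}}

```text
clock: 21.65
tcp_pos: [0.5343, -0.1856, 0.0835]
orientation: [0.256, -0.083, 0.963, 0.022]
wrist_force: [2.1, -0.2, 5.6]
finger_gap: 0.0321
grip_force: 2.2
```

```bash
python3 chk.py
```

```text
tcp u,v 0.493 -0.2773 Fx 1.99
t 21.65 tcp [ 0.5343 -0.1856  0.0835] eul z [ 0.49   0.086 -0.868] y [-0.171  0.985  0.001] q [-0.7   0.09 -0.7   0.43  0.39 -0.81] F [ 2.1 -0.2  5.6] gap 0.0321
turn [-0.14, -0.19, -0.36] shift cm [0.87, -0.01, -0.5]
L 136 [0.451  0.4532 0.4573]
R 125 [0.4599 0.469  0.4929]
```

Emit:
{"api": "carry_out", "payload": {"steps": [[[0, 0, 0], [0.1, 0, -0.06], 160], [[0, 0, 0], [0.2, 0, -0.11], 160], [[0, 0, 0], [0.28, 0, -0.16], 160], [[0, 0, 0], [0.35, 0, -0.2], 160], [[0, 0, 0], [0.4, 0, -0.23], 160], [[0, 0, 0], [0.45, 0, -0.26], 160], [[0, 0, 0], [0.5, 0, -0.28], 160], [[0, 0, 0], [0.5, 0, -0.28], 160]]}}

```text
clock: 22.7
tcp_pos: [0.5289, -0.1865, 0.0834]
orientation: [0.256, -0.083, 0.963, 0.022]
wrist_force: [3.4, -0.9, 5.6]
finger_gap: 0.0318
grip_force: 2.4
```

Emit:
{"api": "carry_out", "payload": {"steps": [[[0, 0, 0], [0.02, 0, -0.01], 160], [[0, 0, 0], [0.05, 0, -0.03], 160], [[0, 0, 0], [0.08, 0, -0.04], 160], [[0, 0, 0], [0.11, 0, -0.06], 160], [[0, 0, 0], [0.14, 0, -0.08], 160], [[0, 0, 0], [0.16, 0, -0.09], 160], [[0, 0, 0], [0.18, 0, -0.1], 160], [[0, 0, 0], [0.18, 0, -0.1], 160]]}}

```text
clock: 23.7
tcp_pos: [0.527, -0.1868, 0.0834]
orientation: [0.256, -0.083, 0.963, 0.023]
wrist_force: [2.8, -0.9, 5.1]
finger_gap: 0.032
grip_force: 2.5
```

```bash
python3 chk.py
```

```text
tcp u,v 0.4855 -0.2772 Fx 2.6
t 23.7 tcp [ 0.527  -0.1868  0.0834] eul z [ 0.49   0.086 -0.868] y [-0.171  0.985  0.001] q [-0.72  0.08 -0.71  0.44  0.4  -0.82] F [ 2.8 -0.9  5.1] gap 0.032
turn [-0.13, -0.18, -0.34] shift cm [0.87, -0.01, -0.5]
L 148 [0.4513 0.4535 0.4579]
R 131 [0.4518 0.4584 0.4768]
```

Emit:
{"api": "carry_out", "payload": {"steps": [[[0, 0, 0], [0.03, 0, -0.02], 160], [[0, 0, 0], [0.06, 0, -0.03], 160], [[0, 0, 0], [0.1, 0, -0.06], 160], [[0, 0, 0], [0.13, 0, -0.07], 160], [[0, 0, 0], [0.16, 0, -0.09], 160], [[0, 0, 0], [0.18, 0, -0.1], 160], [[0, 0, 0], [0.2, 0, -0.11], 160], [[0, 0, 0], [0.2, 0, -0.11], 160]]}}

```text
clock: 24.75
tcp_pos: [0.5265, -0.1868, 0.084]
orientation: [0.258, -0.084, 0.962, 0.023]
wrist_force: [13.8, 1.1, -1.3]
finger_gap: 0.0315
grip_force: 5.7
```

Emit:
{"api": "carry_out", "payload": {"steps": [[[0, 0, 0], [0.03, 0, -0.02], 160], [[0, 0, 0], [0.06, 0, -0.03], 160], [[0, 0, 0], [0.08, 0, -0.05], 160], [[0, 0, 0], [0.1, 0, -0.06], 160], [[0, 0, 0], [0.12, 0, -0.07], 160], [[0, 0, 0], [0.14, 0, -0.08], 160], [[0, 0, 0], [0.15, 0, -0.09], 160], [[0, 0, 0], [0.15, 0, -0.09], 160]]}}

```text
clock: 25.75
tcp_pos: [0.526, -0.1867, 0.0849]
orientation: [0.259, -0.084, 0.962, 0.023]
wrist_force: [18.2, 2.9, -2.4]
finger_gap: 0.0317
grip_force: 7.6
```

Both supports are at their stops. Retracting, then on to the rail.

Emit:
{"api": "carry_out", "payload": {"steps": [[[0, 0, 0], [-0.4, 0, 0.22], 160], [[0, 0, 0], [-0.7, 0, 0.4], 160], [[0, 0, 0], [-0.7, 0, -2], 160], [[0, 0, 0], [-0.7, 0, -5], 160], [[0, 0, 0], [-0.7, 0, -9], 160], [[0, 0, 0], [-0.7, 1, -13], 100], [[0, 0, 0], [-0.7, 2, -17], 50], [[0, 0, 0], [-0.7, 3, -19], 0]]}}

```text
clock: 26.75
tcp_pos: [0.4288, -0.1723, 0.2516]
orientation: [0.255, -0.082, 0.963, 0.023]
wrist_force: [0.1, 0.3, 0.4]
finger_gap: 0.0833
grip_force: 0.0
```

```bash
cat chk.py | sed 's/^go.*//' > chk2.py; python3 chk2.py; python3 - <<'E'
from h import *
T=tool(10.2)
g=.618*EX-.1445*EY
go((g+[0,0,.39],T),(g+[0,0,.30],T))
print(g)
E
```

```text
tcp u,v 0.3916 -0.2455 Fx 0.13
L 139 [0.4513 0.4534 0.4572]
R 166 [0.4505 0.453  0.458 ]
t 26.8 tcp [ 0.4287 -0.1717  0.2532] eul z [ 0.488  0.086 -0.869] y [-0.17   0.985  0.002] q [-0.88 -0.23 -0.53  1.    0.45 -0.99] F [0.9 1.3 1.7] gap 0.0851
turn [23.27, 23.25, 87.36] shift cm [-26.38, 10.23, -0.68]
turn [23.27, 23.25, 87.36] shift cm [-21.92, 10.22, 7.14]
[ 0.63382163 -0.0327779   0.        ]
```

Emit:
{"api": "carry_out", "payload": {"steps": [[[2.5, 2.5, 9.5], [-2.5, 0, -4], 0], [[5, 5, 19], [-5, 0.5, -7], 0], [[7.5, 7.5, 28.5], [-8, 1.5, -8], 0], [[10, 10, 38], [-11.5, 3, -8], 0], [[12.6, 12.6, 47.5], [-15, 5, -7], 0], [[15.1, 15.1, 57], [-18.5, 7, -6], 0], [[17.6, 17.6, 66.4], [-21.5, 8.5, -4.5], 0], [[20.2, 20.2, 76], [-24, 9.5, -3], 0]]}}

```text
clock: 27.8
tcp_pos: [0.6055, -0.0451, 0.3949]
orientation: [0.036, 0.563, 0.826, 0.003]
wrist_force: [-0.1, 0.1, 0.8]
finger_gap: 0.0853
grip_force: 0.0
```

```bash
python3 - <<'E'
from h import *
T=tool(10.2)
g=.618*EX-.1445*EY
go((g+[0,0,.39],T),(g+[0,0,.30],T))
E
```

```text
t 27.8 tcp [ 0.6055 -0.0451  0.3949] eul z [ 0.062 -0.036 -0.997] y [0.93  0.366 0.045] q [-0.19  0.36  0.58  1.72 -0.02  1.  ] F [-0.1  0.1  0.8] gap 0.0853
turn [2.86, 2.93, 11.2] shift cm [0.15, 3.06, 0.62]
turn [2.86, 2.93, 11.2] shift cm [0.65, 2.66, 9.6]
```

Emit:
{"api": "carry_out", "payload": {"steps": [[[1, 1, 4], [0, 1, 0.3], 0], [[2, 2, 8], [0.1, 2, 0.5], 0], [[2.9, 2.9, 11.2], [0.15, 3, 0.6], 0], [[2.9, 2.9, 11.2], [0.15, 3.05, 0.6], 0], [[2.9, 2.9, 11.2], [0.15, 3.05, 0.6], 0], [[2.9, 2.9, 11.2], [0.15, 3.05, 0.6], 0], [[2.9, 2.9, 11.2], [0.15, 3.05, 0.6], 0], [[2.9, 2.9, 11.2], [0.15, 3.05, 0.6], 0]]}}

```text
clock: 28.8
tcp_pos: [0.6329, -0.0341, 0.3927]
orientation: [0.002, 0.64, 0.768, 0.001]
wrist_force: [0.1, -0.2, -0.3]
finger_gap: 0.0852
grip_force: 0.0
```

```bash
python3 - <<'E'
from h import *
from workcell import env
T=tool(10.2)
g=.618*EX-.1445*EY
go((g+[0,0,.39],T),(g+[0,0,.30],T))
for n in("wrist","top","side"):
    p,d=env.read_camera(n);P=cloud(d,env.get_calibration(n));u=P@EX;v=P@EY;Z=P[...,2]
    if n=="wrist":cv2.imwrite("pics/w4.png",p[:,:,::-1])
    r=(d>0)&(Z>.308)&(Z<.332)&(u>.58)&(u<.65)&(abs(v+.1445)<.07)
    print(n,r.sum())
    if r.sum()>5: print(np.percentile(u[r],[5,50,95]).round(4),v[r].min().round(4),v[r].max().round(4),np.percentile(Z[r],95).round(4))
E
```

```text
t 28.8 tcp [ 0.6329 -0.0341  0.3927] eul z [ 0.005 -0.001 -1.   ] y [0.983 0.181 0.005] q [-0.18  0.5   0.8   1.86 -0.    1.21] F [ 0.1 -0.2 -0.3] gap 0.0852
turn [0.28, 0.13, 0.23] shift cm [0.11, 0.12, 0.27]
turn [0.28, 0.13, 0.23] shift cm [0.13, 0.07, 9.27]
wrist 1345
[0.6149 0.619  0.623 ] -0.2093 -0.0833 0.3259
top 0
side 102
[0.6126 0.6155 0.6198] -0.2089 -0.0831 0.3241
```

View pics/w4.png

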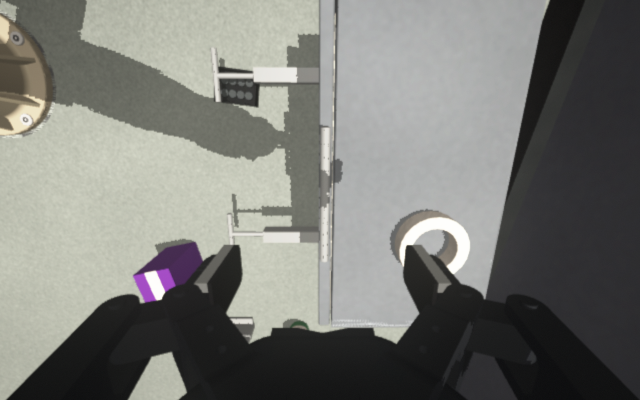

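The wrist view shows both supports fully out (tees at (215,75) and (230,230)) and the rail (325, 127–262) centred between the open fingers. Descending and pinching the rail.

Emit:
{"api": "carry_out", "payload": {"steps": [[[0, 0, 0], [0.1, 0.1, 2], 0], [[0, 0, 0], [0.1, 0.1, 5], 0], [[0, 0, 0], [0.1, 0.1, 8], 0], [[0, 0, 0], [0.1, 0.1, 9.2], 0], [[0, 0, 0], [0.1, 0.1, 9.3], 100], [[0, 0, 0], [0.1, 0.1, 9.3], 200], [[0, 0, 0], [0.1, 0.1, 9.3], 255], [[0, 0, 0], [0.1, 0.1, 9.3], 255]], "force": 25}}

```text
clock: 29.95
tcp_pos: [0.6347, -0.033, 0.2999]
orientation: [0.003, 0.64, 0.768, 0.001]
wrist_force: [0.3, 0.3, 0.1]
finger_gap: 0.0124
grip_force: 0.0
```

```bash
cat > arc.py <<'E'
from h import *
from workcell import env
import sys
s=env.get_state();r=rot(s['orientation']);p=s['tcp_pos']
# hinge in u,z ; phi from current grasp point
g=p+r.apply([0,0,-.0187]);u,Z=g@EX-U0,g[2]-.135
ph=np.arctan2(-u,Z)-np.arctan2(.007,.185);rad=np.hypot(u,Z)
print('t',s['clock'],'phi',ph.round(4),'radius',rad.round(4),'F',s['wrist_force'].round(1),'gap',s['finger_gap'],'grip',s['grip_force'],'v',(p@EY).round(4),'z',r.apply([0,0,1]).round(3),'q',s['joint_pos'].round(2))
for f in np.array(sys.argv[1:],float):
    a=f+np.arctan2(.007,.185)
    d=EX*(-.18513*np.sin(a)-u)+np.array([0,0,.18513*np.cos(a)-Z])
    print(f,(r.inv().apply(d)*100).round(2).tolist())
E
python3 arc.py 0.1 0.2 0.3 0.4 0.5 0.6 0.7 0.8
```

```text
t 29.95 phi 0.0124 radius 0.1838 F [0.3 0.3 0.1] gap 0.012384433239411907 grip 0.0 v -0.1449 z [ 0.006 -0.001 -1.   ] q [-0.18  0.44  0.46  1.58 -0.    1.21]
0.1 [0.01, -1.62, 0.02]
0.2 [0.01, -3.44, 0.35]
0.3 [0.02, -5.22, 0.87]
0.4 [0.03, -6.93, 1.56]
0.5 [0.04, -8.57, 2.42]
0.6 [0.05, -10.12, 3.43]
0.7 [0.06, -11.55, 4.6]
0.8 [0.07, -12.87, 5.91]
```

Emit:
{"api": "carry_out", "payload": {"steps": [[[0, 0, 0], [0, 0, 0], 255], [[0, 0, 0], [0, 0, 0], 255], [[0, 0, 0], [0, -0.5, 0], 255], [[0, 0, 0], [0, -1.1, 0], 255], [[0, 0, 0], [0, -1.6, 0], 255], [[0, 0, 0], [0, -2.5, 0.18], 255], [[0, 0, 0], [0, -3.4, 0.35], 255], [[0, 0, 0], [0, -3.4, 0.35], 255]]}}

```text
clock: 30.95
tcp_pos: [0.6001, -0.0392, 0.2958]
orientation: [0.002, 0.64, 0.768, 0.001]
wrist_force: [-0.9, -0.1, 0.1]
finger_gap: 0.0001
grip_force: 0.0
```

```bash
python3 arc.py 0.25 0.3 0.35 0.4 0.45 0.5 0.55 0.6
```

```text
t 30.95 phi 0.2048 radius 0.1849 F [-0.9 -0.1  0.1] gap 0.0001455152058937062 grip 0.0 v -0.1449 z [ 0.004 -0.001 -1.   ] q [-0.2   0.36  0.33  1.54 -0.    1.19]
0.25 [0.0, -0.81, 0.19]
0.3 [0.01, -1.7, 0.47]
0.35 [0.01, -2.56, 0.8]
0.4 [0.01, -3.41, 1.16]
0.45 [0.02, -4.24, 1.57]
0.5 [0.02, -5.05, 2.03]
0.55 [0.03, -5.84, 2.52]
0.6 [0.03, -6.59, 3.05]
```

The gap closed to zero, so the rail was not caught. Locating it from the depth data.

```bash
cat > rail.py <<'E'
from h import *
from workcell import env
for n in("wrist","side"):
    s=env.get_state();c=env.get_calibration(n);p,d=env.read_camera(n);P=cloud(d,c);u=P@EX;v=P@EY;Z=P[...,2]
    for lab,vr in(("mid",(-.035,.035)),("end",(.04,.06)),("end-",(-.06,-.04))):
        r=(d>0)&(Z>.285)&(Z<.345)&(u>.50)&(u<.66)&(v+.1455>vr[0])&(v+.1455<vr[1])
        if r.sum()>3: print(n,lab,r.sum(),'u',np.percentile(u[r],[2,25,50,75,98]).round(4),'z',np.percentile(Z[r],[2,25,50,75,98]).round(4))
        else: print(n,lab,r.sum())
    cv2.imwrite(f"pics/r_{n}.png",p[:,:,::-1])
E
python3 rail.py
```

```text
wrist mid 2100 u [0.5716 0.5882 0.6156 0.6187 0.6224] z [0.3214 0.3242 0.3253 0.334  0.344 ]
wrist end 771 u [0.6147 0.6164 0.6175 0.6198 0.6227] z [0.2895 0.3228 0.3243 0.3251 0.3261]
wrist end- 0
side mid 101 u [0.5688 0.5772 0.5914 0.6154 0.6202] z [0.3173 0.3215 0.3255 0.3363 0.3437]
side end 0
side end- 27 u [0.6127 0.6145 0.6156 0.6165 0.62  ] z [0.2874 0.2962 0.3182 0.3216 0.3238]
```

```bash
python3 - <<'E'
from h import *
from workcell import env
s=env.get_state();t=s['tcp_pos'];print('tcp',t@EX,t@EY,t[2])
for n in("wrist","side","top"):
    p,d=env.read_camera(n);P=cloud(d,env.get_calibration(n));u=P@EX;v=P@EY;Z=P[...,2]
    r=(d>0)&(Z>.28)&(Z<.40)&(u>.54)&(u<.609)&(abs(v+.1455)<.05)
    print(n,r.sum())
    if r.sum()>5: print(' u',np.percentile(u[r],[1,50,99]).round(4),'v',np.percentile(v[r],[1,50,99]).round(4),'z',np.percentile(Z[r],[0,1,5,50]).round(4))
    if n!="top": 
        im=p.copy(); im[r]=(255,0,0); 
        ys,xs=np.nonzero(r); a=im[max(0,ys.min()-60):ys.max()+80,max(0,xs.min()-80):xs.max()+80]
        cv2.imwrite(f"pics/f_{n}.png",cv2.resize(a[:,:,::-1],None,fx=2 if n=="wrist" else 4,fy=2 if n=="wrist" else 4)); print(a.shape)
a=cv2.imread("pics/f_side.png");b=cv2.imread("pics/f_wrist.png")
a=cv2.resize(a,(400,400));b=cv2.resize(b,(400,400));cv2.imwrite("pics/f.png",np.hstack([a,b]))
E
```

```text
tcp 0.5843891063636698 -0.1449649230339158 0.29570346861013086
wrist 13646
 u [0.5413 0.573  0.6083] v [-0.1541 -0.1349 -0.1282] z [0.3255 0.3314 0.3433 0.3808]
(226, 383, 3)
side 315
 u [0.5408 0.5769 0.6067] v [-0.1636 -0.1555 -0.1365] z [0.3221 0.3243 0.3314 0.3717]
(162, 182, 3)
top 0
```

View pics/f.png

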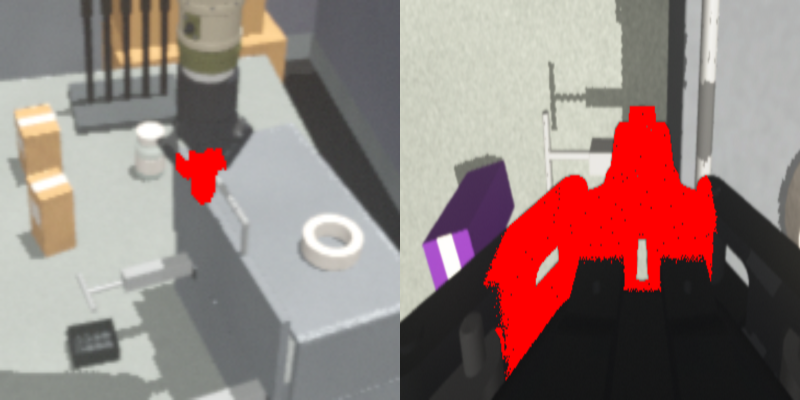

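Both cameras put the true fingertips at z≈0.323 while the reported TCP is 0.2957. The tips lie about 27 mm short of the reported TCP, which explains both misses. I'll raise, open, re-centre and go deeper.

Emit:
{"api": "carry_out", "payload": {"steps": [[[0, 0, 0], [0, 0, -3], 0], [[0, 0, 0], [0, 0, -5], 0], [[0, 0, 0], [0, 1.5, -5], 0], [[0, 0, 0], [0, 3, -5], 0], [[0, 0, 0], [0, 3.4, -5], 0], [[0, 0, 0], [0, 3.4, -3], 0], [[0, 0, 0], [0, 3.4, 0], 0], [[0, 0, 0], [0, 3.4, 2], 0]]}}

```text
clock: 32.2
tcp_pos: [0.6338, -0.0329, 0.2742]
orientation: [0.001, 0.64, 0.768, 0.0]
wrist_force: [0.4, -0.7, 0.3]
finger_gap: 0.0854
grip_force: 0.0
```

Emit:
{"api": "carry_out", "payload": {"steps": [[[0, 0, 0], [0, 0, 0.2], 0], [[0, 0, 0], [0, 0, 0.2], 100], [[0, 0, 0], [0, 0, 0.2], 180], [[0, 0, 0], [0, 0, 0.2], 255], [[0, 0, 0], [0, 0, 0.2], 255], [[0, 0, 0], [0, 0, 0.2], 255], [[0, 0, 0], [0, 0, 0.2], 255], [[0, 0, 0], [0, 0, 0.2], 255]]}}

```text
clock: 33.2
tcp_pos: [0.6346, -0.033, 0.2741]
orientation: [0.002, 0.64, 0.768, 0.001]
wrist_force: [-0.7, -0.1, 3.1]
finger_gap: 0.0078
grip_force: 24.5
```

```bash
sed -i 's/-.0187\]/+.0083]/; s/+\.0083/.0083/' arc.py; grep -n 0083 arc.py; python3 arc.py 0.05 .1 .15 .2 .25 0.3 0.35 0.4
```

```text
6:g=p+r.apply([0,0,.0083]);u,Z=g@EX-U0,g[2]-.135
t 33.2 phi 0.0325 radius 0.1311 F [-0.7 -0.1  3.1] gap 0.007756129328856435 grip 24.465030133724213 v -0.1449 z [ 0.005 -0.001 -1.   ] q [-0.18  0.43  0.38  1.52 -0.    1.21]
0.05 [-0.01, -0.68, -5.37]
0.1 [-0.0, -1.6, -5.27]
0.15 [-0.0, -2.51, -5.12]
0.2 [0.0, -3.42, -4.93]
0.25 [0.01, -4.31, -4.7]
0.3 [0.01, -5.19, -4.42]
0.35 [0.02, -6.06, -4.09]
0.4 [0.02, -6.91, -3.72]
```

Rail gripped (gap about 8 mm, 24 N). Fixing the offset sign and planning the arc.

```bash
sed -i 's/,0,.0083\]/,0,-.0457]/' arc.py; python3 arc.py 0.05 .1 .15 .2 .25 0.3 0.35 0.4
```

```text
t 33.2 phi 0.0134 radius 0.185 F [-0.7 -0.1  3.1] gap 0.007756129328856435 grip 24.465030133724213 v -0.1449 z [ 0.005 -0.001 -1.   ] q [-0.18  0.43  0.38  1.52 -0.    1.21]
0.05 [0.0, -0.68, 0.03]
0.1 [0.01, -1.6, 0.13]
0.15 [0.01, -2.51, 0.28]
0.2 [0.01, -3.42, 0.47]
0.25 [0.02, -4.31, 0.7]
0.3 [0.02, -5.19, 0.98]
0.35 [0.03, -6.06, 1.31]
0.4 [0.03, -6.91, 1.68]
```

Emit:
{"api": "carry_out", "payload": {"steps": [[[0, 0, 0], [0, -0.3, 0.01], 255], [[0, 0, 0], [0, -0.9, 0.05], 255], [[0, 0, 0], [0, -1.6, 0.13], 255], [[0, 0, 0], [0, -2.5, 0.28], 255], [[0, 0, 0], [0, -3.4, 0.47], 255], [[0, 0, 0], [0, -4.3, 0.7], 255], [[0, 0, 0], [0, -5.2, 0.98], 255], [[0, 0, 0], [0, -5.2, 0.98], 255]]}}

```text
clock: 34.2
tcp_pos: [0.5818, -0.0424, 0.2632]
orientation: [0.001, 0.64, 0.768, 0.0]
wrist_force: [-2.4, 1.9, -0.6]
finger_gap: 0.0079
grip_force: 24.9
```

```bash
python3 arc.py 0.35 0.4 .45 .5 .55 .6 .65 .7
```

```text
t 34.2 phi 0.3095 radius 0.1849 F [-2.4  1.9 -0.6] gap 0.007879647845514653 grip 24.881731867790222 v -0.1447 z [ 0.002 -0.001 -1.   ] q [-0.21  0.32  0.2   1.44 -0.    1.18]
0.35 [0.0, -0.71, 0.25]
0.4 [0.01, -1.56, 0.62]
0.45 [0.01, -2.38, 1.03]
0.5 [0.01, -3.19, 1.48]
0.55 [0.02, -3.98, 1.97]
0.6 [0.02, -4.73, 2.51]
0.65 [0.02, -5.46, 3.07]
0.7 [0.03, -6.17, 3.68]
```

Emit:
{"api": "carry_out", "payload": {"steps": [[[0, 0, 0], [0, -0.6, 0.21], 255], [[0, 0, 0], [0, -1.5, 0.6], 255], [[0, 0, 0], [0, -2.4, 1.03], 255], [[0, 0, 0], [0, -3.2, 1.48], 255], [[0, 0, 0], [0, -4, 1.98], 255], [[0, 0, 0], [0, -4.7, 2.5], 255], [[0, 0, 0], [0, -5.45, 3.07], 255], [[0, 0, 0], [0, -6.15, 3.67], 255]], "force": 40}}

```text
clock: 35.2
tcp_pos: [0.5223, -0.0532, 0.226]
orientation: [0.002, 0.64, 0.769, 0.001]
wrist_force: [1.4, 4.7, -1.6]
finger_gap: 0.0076
grip_force: 39.5
```

```bash
python3 arc.py .75 .8 .85 .9 .95 1 1.05 1.1
```

```text
t 35.2 phi 0.6972 radius 0.1842 F [ 1.4  4.7 -1.6] gap 0.0076350819760162775 grip 39.46932792663574 v -0.1449 z [ 0.004 -0.    -1.   ] q [-0.26  0.21 -0.04  1.32  0.    1.13]
0.75 [0.0, -0.77, 0.61]
0.8 [0.01, -1.41, 1.27]
0.85 [0.01, -2.01, 1.98]
0.9 [0.01, -2.58, 2.71]
0.95 [0.02, -3.11, 3.46]
1.0 [0.02, -3.61, 4.25]
1.05 [0.02, -4.06, 5.05]
1.1 [0.02, -4.47, 5.88]
```

Emit:
{"api": "carry_out", "payload": {"steps": [[[0, 0, 0], [0, -0.77, 0.6], 255], [[0, 0, 0], [0, -1.4, 1.27], 255], [[0, 0, 0], [0, -2, 1.97], 255], [[0, 0, 0], [0, -2.58, 2.7], 255], [[0, 0, 0], [0, -3.11, 3.46], 255], [[0, 0, 0], [0, -3.6, 4.25], 255], [[0, 0, 0], [0, -4.06, 5.05], 255], [[0, 0, 0], [0, -4.47, 5.88], 255]]}}

```text
clock: 36.2
tcp_pos: [0.4797, -0.0609, 0.1669]
orientation: [0.002, 0.64, 0.769, 0.002]
wrist_force: [5.2, 7.4, -2.1]
finger_gap: 0.0076
grip_force: 38.9
```

```bash
python3 arc.py 1.15 1.2 1.25 1.3 1.35 1.4 1.45 1.5 1.55 1.57
```

```text
t 36.2 phi 1.0978 radius 0.1841 F [ 5.2  7.4 -2.1] gap 0.007616834820530065 grip 38.915199637413025 v -0.1449 z [ 0.006  0.001 -1.   ] q [-0.29  0.15 -0.26  1.15  0.    1.09]
1.15 [0.0, -0.48, 0.84]
1.2 [0.0, -0.81, 1.71]
1.25 [0.01, -1.1, 2.59]
1.3 [0.01, -1.34, 3.48]
1.35 [0.01, -1.53, 4.39]
1.4 [0.01, -1.69, 5.3]
1.45 [0.01, -1.79, 6.22]
1.5 [0.01, -1.85, 7.14]
1.55 [0.01, -1.86, 8.07]
1.57 [0.01, -1.85, 8.44]
```

Emit:
{"api": "carry_out", "payload": {"steps": [[[0, 0, 0], [0, -0.43, 0.84], 255], [[0, 0, 0], [0, -0.75, 1.7], 255], [[0, 0, 0], [0, -1.03, 2.59], 255], [[0, 0, 0], [0, -1.26, 3.48], 255], [[0, 0, 0], [0, -1.45, 4.39], 255], [[0, 0, 0], [0, -1.6, 5.3], 255], [[0, 0, 0], [0, -1.7, 6.2], 255], [[0, 0, 0], [0, -1.7, 6.2], 255]]}}

```text
clock: 37.2
tcp_pos: [0.4644, -0.0636, 0.105]
orientation: [0.002, 0.64, 0.769, 0.003]
wrist_force: [7.6, 10.1, -2.4]
finger_gap: 0.0076
grip_force: 38.9
```

```bash
python3 arc.py 1.48 1.51 1.53 1.55 1.57
```

```text
t 37.2 phi 1.447 radius 0.1833 F [ 7.6 10.1 -2.4] gap 0.007587737169526694 grip 38.86455059051514 v -0.1448 z [ 0.008  0.002 -1.   ] q [-0.31  0.16 -0.41  1.    0.    1.08]
1.48 [0.0, -0.23, 0.59]
1.51 [0.0, -0.26, 1.15]
1.53 [0.0, -0.27, 1.52]
1.55 [0.0, -0.27, 1.89]
1.57 [-0.0, -0.26, 2.26]
```

Emit:
{"api": "carry_out", "payload": {"steps": [[[0, 0, 0], [0, 0, 0.5], 255], [[0, 0, 0], [-0.05, 0.03, 0.9], 255], [[0, 0, 0], [-0.05, 0.05, 1.3], 255], [[0, 0, 0], [-0.1, 0.05, 1.6], 255], [[0, 0, 0], [-0.1, 0.05, 1.8], 255], [[0, 0, 0], [-0.1, 0.05, 2], 255], [[0, 0, 0], [-0.1, 0.05, 2.15], 255], [[0, 0, 0], [-0.1, 0.05, 2.15], 255]]}}

```text
clock: 38.2
tcp_pos: [0.4643, -0.0637, 0.0864]
orientation: [0.002, 0.639, 0.769, 0.004]
wrist_force: [-2.7, 13.9, 19.9]
finger_gap: 0.0071
grip_force: 41.0
```

```bash
cat > flap.py <<'E'
from h import *
from workcell import env
for n in("top","side"):
    p,d=env.read_camera(n);P=cloud(d,env.get_calibration(n));u=P@EX-U0;v=P@EY-V0;Z=P[...,2]
    r=(d>0)&(Z>.11)&(Z<.16)&(u>-.135)&(u<-.02)&(abs(v)<.17)
    if r.sum()>20:
        k=np.polyfit(u[r],Z[r],1);print(n,r.sum(),'flap slope',np.arctan(k[0]).round(4),'phi',(np.pi/2-np.arctan(k[0])).round(3),'z mid',np.median(Z[r]).round(4))
    r=(d>0)&(Z<.13)&(Z>.1)&(abs(P[...,0]-.42)<.06)&(abs(P[...,1]-.32)<.06)
    print(n,'carton',r.sum(),np.median(P[r],0).round(3) if r.sum() else '')
E
python3 flap.py; python3 arc.py 1.571
```

```text
top 2377 flap slope 0.0065 phi 1.564 z mid 0.1349
top carton 302 [0.417 0.32  0.115]
side 2440 flap slope 0.0039 phi 1.567 z mid 0.1341
side carton 163 [0.41  0.31  0.112]
t 38.3 phi 1.549 radius 0.1827 F [-3.2 13.7 20.2] gap 0.007563013619829878 grip 40.952802300453186 v -0.1449 z [ 0.008  0.003 -1.   ] q [-0.31  0.18 -0.44  0.95  0.01  1.08]
1.571 [0.0, -0.24, 0.41]
```

The flap lies level on the supports (about 1.565 rad). Ease the pressure and open the fingers partway.

Emit:
{"api": "carry_out", "payload": {"steps": [[[0, 0, 0], [0, 0, -0.1], 255], [[0, 0, 0], [0, 0, -0.2], 255], [[0, 0, 0], [0, 0, -0.2], 230], [[0, 0, 0], [0, 0, -0.2], 200], [[0, 0, 0], [0, 0, -0.2], 180], [[0, 0, 0], [0, 0, -0.2], 180], [[0, 0, 0], [0, 0, -0.2], 180], [[0, 0, 0], [0, 0, -0.2], 180]]}}

```text
clock: 39.3
tcp_pos: [0.4636, -0.066, 0.0861]
orientation: [0.002, 0.64, 0.768, 0.001]
wrist_force: [-0.2, 0.1, 0.1]
finger_gap: 0.0252
grip_force: 0.0
```

```bash
python3 flap.py; python3 arc.py
```

```text
top 2361 flap slope 0.0064 phi 1.564 z mid 0.1351
top carton 303 [0.417 0.319 0.115]
side 2427 flap slope 0.0036 phi 1.567 z mid 0.1342
side carton 162 [0.41  0.308 0.112]
t 39.4 phi 1.5503 radius 0.1836 F [ 0.3 -0.3 -0.1] gap 0.02522577159409023 grip 0.0 v -0.1469 z [ 0.004 -0.001 -1.   ] q [-0.31  0.18 -0.43  0.95  0.    1.08]
```

Released with no contact force. Rise slowly clear of the rail.

Emit:
{"api": "carry_out", "payload": {"steps": [[[0, 0, 0], [0, 0, -0.5], 180], [[0, 0, 0], [0, 0, -1.5], 180], [[0, 0, 0], [0, 0, -2.5], 180], [[0, 0, 0], [0, 0, -4], 180], [[0, 0, 0], [0, 0, -6], 180], [[0, 0, 0], [0, 0, -9], 180], [[0, 0, 0], [0, 0, -12], 180], [[0, 0, 0], [0, 0, -15], 180]]}}

```text
clock: 40.4
tcp_pos: [0.463, -0.0656, 0.2382]
orientation: [0.003, 0.64, 0.768, 0.001]
wrist_force: [1.0, -0.8, 0.1]
finger_gap: 0.0251
grip_force: 0.0
```

```bash
python3 flap.py; python3 - <<'E'
from h import *
from workcell import env
s=env.get_state();print(s['clock'],s['tcp_pos'],s['wrist_force'])
# tees still out, bystanders compared with start
for n in("top","side"):
    p,d=env.read_camera(n);P=cloud(d,env.get_calibration(n));u=P@EX;v=P@EY
    z0=np.load(n+"0.npz");P0=cloud(z0['d'],env.get_calibration(n))
    m=(d>0)&(abs(P[...,2]-.106)<.012)&(u>.42)&(u<.47)
    for c in(-.0145,-.2745):
        k=m&(abs(v-c)<.04);print(n,'tee',k.sum(),np.percentile(u[k],[2,25]).round(4) if k.sum()>5 else '')
    for nm,x0,x1,y0,y1,h in(("spare",.33,.5,.45,.62,.09),("jar",.55,.72,.42,.6,.06),("tape",.7,.85,-.2,-.02,.265),("glue",.55,.75,-.56,-.4,.06),("tray",.42,.56,.02,.14,.015),("club",.38,.56,-.56,-.38,.02)):
        o=[]
        for Q,dd in((P0,z0['d']),(P,d)):
            k=(dd>0)&(Q[...,0]>x0)&(Q[...,0]<x1)&(Q[...,1]>y0)&(Q[...,1]<y1)&(Q[...,2]>h)&(Q[...,2]<.30);o.append(np.median(Q[k],0).round(3)[:2] if k.sum()>5 else None)
        print(n,nm,*o)
E
```

```text
top 2090 flap slope -0.0048 phi 1.576 z mid 0.1351
top carton 298 [0.419 0.321 0.114]
side 2712 flap slope 0.0044 phi 1.566 z mid 0.1341
side carton 200 [0.415 0.314 0.113]
40.5 [ 0.46494571 -0.06623615  0.24044187] [0.55946013 0.8013974  0.34446515]
top tee 50 [0.4509 0.4531]
top tee 26 [0.4503 0.4521]
top spare [0.414 0.529] [0.415 0.529]
top jar [0.626 0.48 ] [0.626 0.48 ]
top tape [ 0.769 -0.081] [ 0.77  -0.081]
top glue [ 0.649 -0.454] [ 0.649 -0.455]
top tray [0.476 0.074] [0.513 0.075]
top club [ 0.503 -0.474] [ 0.504 -0.474]
side tee 50 [0.45   0.4514]
side tee 81 [0.4491 0.451 ]
side spare [0.413 0.52 ] [0.414 0.519]
side jar [0.625 0.468] [0.624 0.466]
side tape [ 0.768 -0.089] [ 0.769 -0.089]
side glue [ 0.649 -0.475] [ 0.649 -0.475]
side tray [0.467 0.066] [0.503 0.066]
side club [ 0.507 -0.485] [ 0.507 -0.485]
```

All is in place: the tray difference comes from the flap and support now covering that window, and nothing came near it.

```bash
python3 -c "
from workcell import env
print(env.hand_in())"
```

```text
the job is handed in; nothing more can be done
None
```

The job is handed in (no verdict came back): both supports are out at their stops, the flap lies level on them and is released, the carton stands upright clear at the left, and no bystander showed movement in the final images, except the tray, which was partly hidden under the flap and so not checked.

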